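# Stand the pattern board up on its kickstand

## Task

Swing the kickstand leg on the back of the pattern board fully out to its stop, then take the board off its sloping rest and gently stand it on its own leg on the green pad: leaning back on the leg, squarely facing the pad's red strip, with its lower edge and the leg's foot both on the pad. Let go of it, and do not disturb the other things on the bench.

Things in the scene. Friction and masses are not known exactly. Their poses are not given: they have to be found in the camera images.
- chart: Plywood pattern board 140 wide, 200 tall, 12 thick, about 0.3 kg, paper drawing on its face. Origin: middle of lower edge, mid-thickness. z up the board, x out of the face (-x: back), y its width. Starts face-in on the rest, top leaning 25 degrees away from the robot, back and leg to the robot. Standing on the open leg it leans 22 degrees back. Its back is bare from 151 mm up (above the hinge).
- leg (a joint): Angle of the kickstand leg: 0 folded parallel to the back, growing as its foot swings away from the back, hard stop at 0.611 rad (35 degrees), where it must be for standing. Starts between 0 and 0.15. The hinge is stiff (0.07 N m) and stays where it is left.
- leg_hinge (a point): Hinge axis of the leg, 140 mm up the board and 12 mm off its back surface (board frame x = -18, z = 140 mm); the axis runs along the board's y; a positive turn about +y opens the leg.
- leg_tab (a point): Centre of the orange pull tab on the leg's outer side, 85 mm from the hinge. Axes turn with the leg: -x away from the board, z to the hinge, y along the hinge. Tab 20 mm wide (y: pinch here), 26 long (z), ending 11 mm beyond this point in -x; the leg behind it is also 20 wide, 12 thick. Folded, this point is 30 mm off the board's back.
- leg_foot (a point): Centre of the leg's foot, a black rubber bar 16 mm in diameter and 44 mm long along the hinge direction, 120.4 mm from the hinge.
- chart_top (a point): Middle of the board's top edge (12 mm thick), 200 mm up from chart; pinch it here across the thickness, tool along the board. Same axes as chart.
- rest: Wooden sloping rest, fixed: base 150 x 130 mm, 12 thick; 120 mm wide slab leaning 25 degrees away, with a ledge under the board's lower edge. The slab reaches 110 mm up the board's face. Origin: on the bench below the middle; x horizontal, the way the board's face looks, y along the board's width. Left or right of the robot's centre line.
- pad: Flat green rubber pad, fixed, 180 x 180 mm, 5 mm thick, with an 18 mm red strip along its +x edge. Origin: centre of its underside, on the bench; x points to the red strip (roughly away from the robot), z up. It stands on the other side from the rest.
- ink: Black bottle, 48 diameter, 80 tall, loose bystander; origin at the middle of its underside (as for the other bystanders).
- tape: Yellow tape measure, 64 x 32 x 60, loose bystander.
- carton: Small carton, 60 x 70 x 100, loose bystander.
- mallet: Wooden mallet lying down, 216 long, head 84 wide, 52 high, loose bystander; handle along -x.
- gouge: Gouge lying down, 205 long, 22 high, loose bystander; origin where the wooden handle meets the blade, blade along +x.
- jar: Amber jar, 64 diameter, 85 tall, loose bystander.
- mug: Blue mug, 76 diameter, 85 tall, loose bystander.

How it is judged (in metres and radians):
On the way, in this order (a step that is already met when the one before it is completed fails the run):
1. the kickstand leg is swung out to its stop (value of joint leg above 0.55 rad), for 0.2 s.
2. the board stands on its open leg on the pad (value of joint leg above 0.5 rad and angle between chart's own z axis and vertical between 0.2 and 0.52 rad and height (world z) of chart below 0.02 m and height (world z) of leg_foot below 0.022 m and x of chart in the frame of pad between -0.04 and 0.092 m and x of leg_foot in the frame of pad between -0.092 and 0.03 m and x of leg_foot in the frame of chart below -0.05 m and y of chart in the frame of pad between -0.04 and 0.04 m and angle between the y axis of chart and the y axis of pad, either way round below 0.26 rad and contact force between chart and pad above 0.5 N), for 0.2 s.
At the end, for the whole second after the job is handed in: Leg open (over 0.5 rad); board at rest on the pad on its lower edge and the leg's foot, leaning 0.2-0.52 rad back on the leg; lower edge within 40 mm of the pad's centre line sideways, edge and foot both on the pad; face to the red strip, square within 0.26 rad; released (all of step 2 and linear speed of chart below 0.02 m/s and angular speed of chart below 0.1 rad/s); the robot touches nothing.
It fails at once if another thing on the bench is moved more than 30 mm or tipped (distance of any of ink, tape, carton, mallet, gouge, jar, mug from where it was at the start of the episode above 0.03 m or angle between any of ink, tape, carton, mallet, gouge, jar, mug's own z axis and vertical above 0.5 rad).
It fails at once if the board is set down hard on the pad (over 100 N) (contact force between chart and pad above 100 N).
It also fails if it takes over 64 s, if anything falls off the work surface, if the arm or the gripper's body presses on something with over 40 N, if the wrist force passes 120 N, or if a joint passes its speed limit or range.

## Robot

A 6-joint arm with a two-finger parallel gripper is mounted at the origin on the work surface. World frame = base frame: x ahead of the robot, y to its left, z up, the work surface at z = 0. Lengths are in m, angles in degrees, forces in N, time in s.
With the tool pointing down it reaches from about 0.25 to 0.725 m from the base axis. Payload 9.7 kg.
Tool frame: the origin (TCP) lies between the finger pads; the fingertips stand 25 mm ahead of it and the grasp point (between the pads) lies 6 mm ahead of it; z points along the fingers, y is the line along which they close (so a half turn about z gives the same grasp; the last joint's range is limited). The gripper opens to 85 mm and grips with 20 to 120 N. Pads are 22 mm wide; open, the fingers measure 114 mm over their backs; the gripper's body (76 mm by 85 mm) begins 54 mm behind the grasp point. The pads swing forward as they close: fully open they stand 13 mm farther back than shut.
Start: joints at [0, 4.979, 10.078, 95.1, 0, 90], TCP at [0.55, -0, 0.256] pointing down, gripper open.
Joint ranges: [-179.16, 179.16], [-48.56, 103.87], [-65.8, 70.77], [-126.05, 130.52], [-82.76, 87.17], [-180, 180]. Speed limits (degrees/s): [127.2, 127.2, 147.25, 180, 180, 180].

## Interface

Orientations are given as [roll, pitch, yaw] about the fixed x, y, z axes, in that order (R = Rz(yaw) Ry(pitch) Rx(roll)).
In Python, from workcell import bot gives the robot as it stands.
- The arm moves only by the shell command python3 drive.py [FORCE], which reads ROWS from standard input. ROWS is a JSON list that holds a single list of rows (three levels of brackets), with 1 to 5 rows, each of 5 numbers: dx, dy, dz in m, then a turn about the tool's z in degrees, then the finger opening in m; each row is the pose to reach, as a shift and turn from the pose commanded when the command began, along the tool's axes at that moment; what a row does not reach only later rows make up. A row lasts 1/12 s, in which the tool goes at most 0.0417 m and 7.16 degrees, less where a joint would pass 70% of its speed; a pose out of reach is approached as far as the arm can. The fingers move at their own pace and stop on an object; FORCE is the grip in N (left out, the last holds). Time passes only in rows, so rows that do not move let the fingers close. It prints the time, the measured TCP pose, the force, the opening and the grip force at its end. Input that does not fit is refused with a message, and nothing moves.
- bot.get_obs(): the state, without advancing time (a new reading comes with each control period).
- bot.camera(name): name is "scene" or "side" or "wrist"; returns the picture (400x640x3 uint8, blue, green, red); there is no depth.
- bot.camera_info(name): a dict with "mtx" (3x3 intrinsics, pixels), "k1" (the pictures are not rectified: a ray, as slopes to the right and down, at radius r is drawn at 1 + k1 r^2 times it, then the intrinsics apply), "extrinsics" (4x4, takes a point from camera to world coordinates). Camera axes: x right, y down, z forward; pixel columns grow to the right and rows downward; lengths in m; the calibration is good to about 2 mm. A picture is of the moment at which its call begins: read the wrist's pose just before it. camera_info takes no time and is no camera call; for the wrist camera it gives the pose at the moment of the call.
- bot.job_done(): hands the job in; it is judged then, once.
The state is a dict: "time": time; "q": joint angles; "qd": joint speeds; "joint_efforts": joint torques, N m; "ee_pos": TCP position; "tcp_rot": TCP orientation; "wrist_force": force on the tool from outside, world axes, zero at the start; "torque": the same for the moment, N m; "opening": finger opening in m; "grasp_force": force on a finger pad.
Only numpy, scipy, OpenCV 4.12 (cv2) and the standard library are available. Lean on these libraries where they do the work, as an engineer would, in place of code of your own. Each camera call takes 0.05 s, during which the arm holds its last target. There are 200 camera calls.

## Working session

There is one attempt and no reset: what is moved stays moved. The work goes in short steps, Python scripts to look and compute and a shell command to move; the robot and the scene stay as the last step left them, time stands still between calls to the robot, and variables do not carry over. Pictures are saved under pics/ and viewed, at most 10 in all, crops included, and the job is handed in when it is done.

```bash
ls; mkdir -p pics; python3 - <<'E'
from workcell import bot
import cv2
for n in ("scene","side"):
    cv2.imwrite(f"pics/{n}0.png",bot.camera(n)); i=bot.camera_info(n); print(n,i)
print(bot.get_obs())
E
```

```text
drive.py
pics
workcell.py
scene {'mtx': array([[361.30786194,   0.        , 319.24905102],
       [  0.        , 361.30786194, 199.99153069],
       [  0.        ,   0.        ,   1.        ]]), 'k1': -0.07097022703573828, 'extrinsics': array([[ 0.30229388,  0.73287468, -0.60951875,  1.24239451],
       [ 0.95309947, -0.24233447,  0.18131574, -0.20137616],
       [-0.01482568, -0.63574264, -0.7717587 ,  1.00689138],
       [ 0.        ,  0.        ,  0.        ,  1.        ]])}
side {'mtx': array([[466.92013978,   0.        , 322.49326617],
       [  0.        , 466.92013978, 201.77088311],
       [  0.        ,   0.        ,   1.        ]]), 'k1': -0.12168147284210551, 'extrinsics': array([[ 0.97567531, -0.11552716,  0.1863093 ,  0.31227805],
       [-0.21915704, -0.53448871,  0.81626712, -1.06813323],
       [ 0.00527919, -0.83724267, -0.54680603,  0.85082491],
       [ 0.        ,  0.        ,  0.        ,  1.        ]])}
{'time': 0.1, 'q': array([ 3.75884037e-04,  5.00892533e+00,  1.00399213e+01,  9.50990612e+01,
       -1.12238377e-03,  8.99989132e+01]), 'qd': array([ 0.00862245, -0.0812657 ,  0.1044137 , -0.08585826, -0.02706806,
        0.01039415]), 'joint_efforts': array([ 5.47294949e-04, -5.21561801e+01,  4.65652657e+01,  1.59993977e-02,
       -1.19309320e-06, -5.24902489e-06]), 'ee_pos': array([ 5.49834523e-01, -1.48607386e-06,  2.55652877e-01]), 'tcp_rot': array([-1.79931935e+02,  1.12109196e-03,  9.00014640e+01]), 'wrist_force': array([ 0.78059247, -0.18007443,  0.25126602]), 'torque': array([ 0.01393161, -0.02079805,  0.05112061]), 'grasp_force': 0.0, 'opening': 0.0855146501320916}
```
View pics/scene0.png

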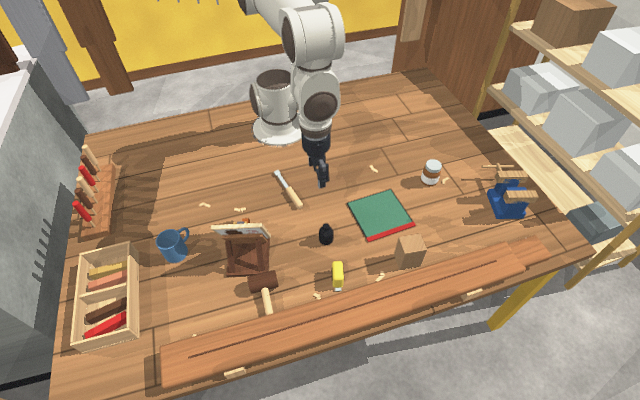

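View pics/side0.png

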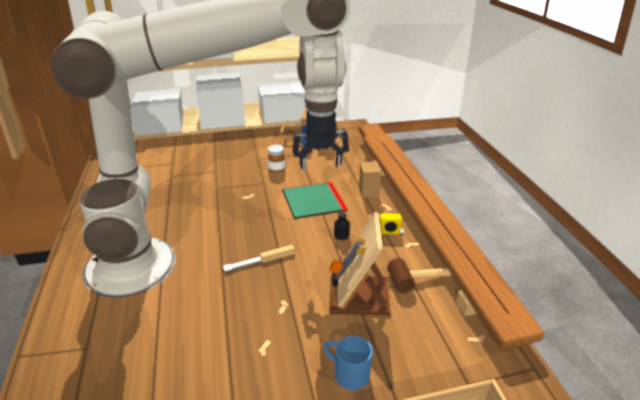

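Scene view: rest and board at about (248,245), with an orange spot at (247,220), and the pad at about (380,213). Side view: the board runs edge-on from (340,300) to (378,218), the tab is at (336,268), and the pad is at about (315,200). So the rest is on the right (-y) and the pad on the left (+y).

```bash
cat > h.py <<'E'
import numpy as np, cv2
from workcell import bot
def ray(name,uv,info=None):
    i=info or bot.camera_info(name); K=i["mtx"]; E=i["extrinsics"]
    d=(np.array(uv,float)-K[:2,2])/[K[0,0],K[1,1]]
    u=d.copy()
    for _ in range(20): u=d/(1+i["k1"]*(u@u))
    return E[:3,3],E[:3,:3]@np.array([u[0],u[1],1])
def plane(name,uv,z,info=None):
    o,d=ray(name,uv,info); return o+d*(z-o[2])/d[2]
def tri(*ods):
    A=np.zeros((3,3));b=np.zeros(3);P=[]
    for o,d in ods:
        d=d/np.linalg.norm(d);M=np.eye(3)-np.outer(d,d);A+=M;b+=M@o
    p=np.linalg.solve(A,b)
    res=[np.linalg.norm(np.cross(p-o,d/np.linalg.norm(d))) for o,d in ods]
    return p,max(res)
def mask(im,lo,hi): return cv2.inRange(cv2.cvtColor(im,cv2.COLOR_BGR2HSV),lo,hi)
def blobs(m,amin=15):
    n,l,s,c=cv2.connectedComponentsWithStats(m)
    return [(s[k,4],c[k].round(1),s[k,:4].tolist()) for k in range(1,n) if s[k,4]>=amin],l
E
python3 - <<'E'
from h import *
ims={n:cv2.imread(f"pics/{n}0.png") for n in("scene","side")}
for n,im in ims.items():
    g=mask(im,(65,80,40),(95,255,200)); r=mask(im,(172,150,100),(179,255,255))|mask(im,(0,200,120),(4,255,255)); o=mask(im,(6,200,150),(16,255,255))
    x=max(blobs(g)[0],key=lambda b:b[0]); print(n,"pad green",x)
    c=max(cv2.findContours(g,0,1)[0],key=cv2.contourArea)
    ap=cv2.approxPolyDP(c,6,True)[:,0]
    for p in ap: print(p,plane(n,p,.005).round(3))
    print("red",blobs(r)[0]); print("orange",blobs(o,6)[0])
a=cv2.resize(ims["scene"][200:300,190:310],None,fx=3.3,fy=3.3,interpolation=2)[:330]
b=cv2.resize(ims["side"][205:325,310:430],None,fx=3.3,fy=3.3,interpolation=2)
a=cv2.copyMakeBorder(a,0,b.shape[0]-a.shape[0],0,0,0)
cv2.imwrite("pics/crop0.png",np.hstack([a,b]))
E
```

```text
scene pad green (np.int32(1715), array([378.8, 212.4]), [348, 190, 64, 47])
[390 190] [0.487 0.295 0.005]
[348 203] [0.497 0.127 0.005]
[366 236] [0.647 0.135 0.005]
[411 220] [0.635 0.306 0.005]
red []
orange []
side pad green (np.int32(1282), array([311. , 200.1]), [284, 184, 57, 33])
[340 209] [0.646 0.141 0.005]
[325 184] [0.634 0.304 0.005]
[284 190] [0.487 0.295 0.005]
[295 216] [0.497 0.133 0.005]
red [(np.int32(88), array([337.8, 196.6]), [329, 183, 18, 27])]
orange [(np.int32(117), array([335.6, 266.2]), [330, 260, 12, 13])]
```

View pics/crop0.png

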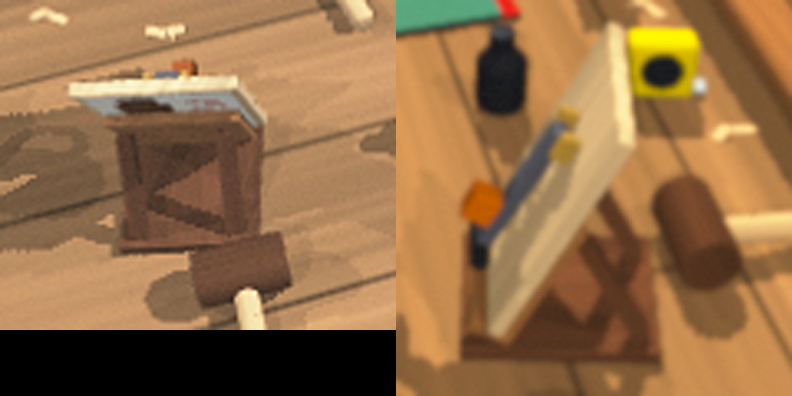

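Crops: left (scene) shows the board's top edge running from about (211,226) to (262,224) in full-frame pixels, with the tab peeping over it at (246,221). Right (side) shows the near top corner at about (381,248), the far top corner at (375,213), and the tab at (336,266). Next I'll look from above with the wrist camera.

```bash
python3 - <<'E'
from h import *
for z in(.06,.08,.1): print(plane("side",(335.6,266.2),z).round(3))
for z in(.17,.19,.21): print(plane("side",(381,248),z).round(3),plane("side",(375,213),z).round(3),plane("scene",(211,226),z).round(3),plane("scene",(262,224),z).round(3))
print(tri(ray("side",(335.6,266.2)),ray("scene",(246,220))))
i=bot.camera_info("wrist"); print(i)
E
```

```text
[ 0.548 -0.189  0.06 ]
[ 0.542 -0.212  0.08 ]
[ 0.536 -0.234  0.1  ]
[ 0.634 -0.272  0.17 ] [ 0.665 -0.132  0.17 ] [ 0.576 -0.329  0.17 ] [ 0.615 -0.187  0.17 ]
[ 0.625 -0.296  0.19 ] [ 0.655 -0.16   0.19 ] [ 0.592 -0.326  0.19 ] [ 0.63  -0.187  0.19 ]
[ 0.615 -0.319  0.21 ] [ 0.644 -0.187  0.21 ] [ 0.608 -0.323  0.21 ] [ 0.645 -0.188  0.21 ]
(array([ 0.53488378, -0.23211994,  0.10107159]), np.float64(0.0025062010366987365))
{'mtx': array([[350.07292455,   0.        , 322.20925057],
       [  0.        , 350.07292455, 196.98033336],
       [  0.        ,   0.        ,   1.        ]]), 'k1': -0.060804476689035825, 'extrinsics': array([[ 9.99999585e-01, -8.43706912e-04, -3.44180333e-04,
         5.52471975e-01],
       [-9.08792565e-04, -9.50953626e-01, -3.09332143e-01,
         7.94257514e-02],
       [-6.63138688e-05,  3.09332328e-01, -9.50953998e-01,
         3.71420608e-01],
       [ 0.00000000e+00,  0.00000000e+00,  0.00000000e+00,
         1.00000000e+00]])}
```

```bash
cat >> h.py <<'E'
def togo(x,y,z,yaw=None):
    "tool-axis shift and turn from the present pose to a world TCP target"
    from scipy.spatial.transform import Rotation as R
    o=bot.get_obs(); r=R.from_euler("xyz",o["tcp_rot"],degrees=True)
    d=r.inv().apply(np.array([x,y,z])-o["ee_pos"])
    t=0 if yaw is None else -((yaw-o["tcp_rot"][2]+180)%360-180)
    print("t",round(o["time"],2),"pos",o["ee_pos"].round(4),"yaw",o["tcp_rot"][2].round(1),"togo",d.round(4),"turn",round(t,1),"q6",o["q"][5].round(0))
E
echo '[[[-0.15,0,-0.1,-36,0.085],[-0.15,0,-0.1,-36,0.085],[-0.15,0,-0.1,-36,0.085],[-0.15,0,-0.1,-36,0.085],[-0.15,0,-0.1,-36,0.085]]]' | python3 drive.py
python3 -c "from h import *; togo(.5,-.22,.36,166)"
```

```text
time: 0.52
ee_pos: [0.5497, -0.1534, 0.3587]
tcp_rot: [179.9, 0.1, 125.5]
wrist_force: [-0.2, -0.1, -0.2]
opening: 0.0848
grasp_force: 0.0
t 0.52 pos [ 0.5497 -0.1534  0.3587] yaw 125.5 togo [-0.0254 -0.0791 -0.0013] turn -40.5 q6 39.0
```

```bash
echo '[[[-0.025,-0.08,0,-36,0.085],[-0.025,-0.08,0,-36,0.085],[-0.025,-0.08,0,-36,0.085],[-0.025,-0.08,0,-36,0.085],[-0.025,-0.08,0,-36,0.085]]]' | python3 drive.py
echo '[[[0,0,0,-4.5,0.085],[0,0,0,-4.5,0.085],[0,0,0,-4.5,0.085]]]' | python3 drive.py
python3 - <<'E'
from h import *
import pickle
togo(.5,-.22,.36,166)
i=bot.camera_info("wrist"); im=bot.camera("wrist"); cv2.imwrite("pics/w1.png",im); pickle.dump(i,open("w1.pkl","wb"))
E
```

```text
time: 0.93
ee_pos: [0.4985, -0.2175, 0.3561]
tcp_rot: [180.0, -0.0, 160.4]
wrist_force: [0.6, 0.8, 0.4]
opening: 0.0852
grasp_force: 0.0
time: 1.18
ee_pos: [0.4991, -0.2166, 0.356]
tcp_rot: [180.0, -0.0, 164.5]
wrist_force: [-0.1, -0.7, -0.2]
opening: 0.0851
grasp_force: 0.0
t 1.18 pos [ 0.4991 -0.2166  0.356 ] yaw 164.5 togo [-0.0018 -0.003  -0.004 ] turn -1.5 q6 -8.0
```

View pics/w1.png

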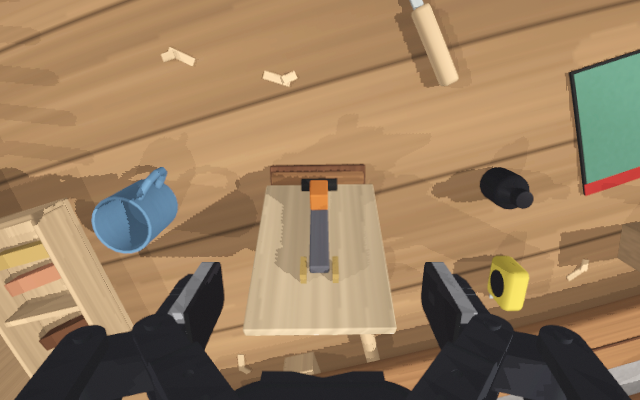

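Wrist view: the tab is centred near (319,195), the foot bar at (319,185), the board's back-top corners at (246,330) and (396,328), and its lower corners at (266,185) and (373,185).

```bash
python3 - <<'E'
from h import *
import pickle
i=pickle.load(open("w1.pkl","rb")); im=cv2.imread("pics/w1.png")
o=mask(im,(6,180,120),(18,255,255)); bl=[b for b in blobs(o)[0] if 290<b[1][0]<350]; print(bl)
c=max(bl,key=lambda b:b[0])[1]
print("tab",tri(ray("wrist",c,i),ray("side",(335.6,266.2))))
a=ray("wrist",(245,333),i);b=ray("wrist",(396,331),i)
print("top-",tri(a,ray("side",(381,248)),ray("scene",(211,226)))); print("top+",tri(b,ray("side",(375,213)),ray("scene",(262,224))))
for z in(.19,.2,.21):
  p,q=plane("wrist",(245,333),z,i),plane("wrist",(396,331),z,i); d=q-p; print(z,p.round(4),q.round(4),np.linalg.norm(d).round(4),"yaw",np.degrees(np.arctan2(-d[0],d[1])))
# lower corners width 0.14
for z in(.02,.03,.04):
  p,q=plane("wrist",(266,185),z,i),plane("wrist",(373,185),z,i); d=q-p; print(z,p.round(4),q.round(4),np.linalg.norm(d).round(4),"yaw",np.degrees(np.arctan2(-d[0],d[1])))
E
```

```text
[(np.int32(256), array([318.1, 187.3]), [310, 180, 18, 20]), (np.int32(23), array([323.5, 206.5]), [320, 204, 7, 5])]
tab (array([ 0.53453199, -0.22956571,  0.09538887]), np.float64(0.0031493261824735194))
top- (array([ 0.61261022, -0.3214117 ,  0.21319458]), np.float64(0.0017754839431479495))
top+ (array([ 0.64557358, -0.18789923,  0.21160846]), np.float64(0.0019028847573294959))
0.19 [ 0.6289 -0.3308  0.19  ] [ 0.6664 -0.1873  0.19  ] 0.1484 yaw -14.662958761783315
0.2 [ 0.6217 -0.326   0.2   ] [ 0.6579 -0.1875  0.2   ] 0.1431 yaw -14.662958761783337
0.21 [ 0.6144 -0.3212  0.21  ] [ 0.6493 -0.1878  0.21  ] 0.1378 yaw -14.662958761783324
0.02 [ 0.5306 -0.3029  0.02  ] [ 0.5692 -0.1643  0.02  ] 0.1439 yaw -15.585528257337765
0.03 [ 0.5282 -0.3005  0.03  ] [ 0.566 -0.165  0.03 ] 0.1407 yaw -15.585528257337753
0.04 [ 0.5259 -0.2981  0.04  ] [ 0.5629 -0.1657  0.04  ] 0.1375 yaw -15.585528257337785
```

```bash
echo '[[[-0.02,0.0,0.2,0,0.06],[-0.02,0.0,0.2,0,0.06],[-0.02,0.0,0.2,0,0.06],[-0.02,0.0,0.2,0,0.06],[-0.02,0.0,0.2,0,0.06]]]' | python3 drive.py
echo '[[[0,0,0,0,0.05],[0,0,0,0,0.05]]]' | python3 drive.py 20
python3 -c "from h import *; togo(.524,-.227,.112,165)"
```

```text
time: 1.65
ee_pos: [0.5178, -0.2214, 0.1531]
tcp_rot: [180.0, -0.1, 164.5]
wrist_force: [0.0, 0.1, 0.3]
opening: 0.06
grasp_force: 0.0
time: 1.82
ee_pos: [0.5175, -0.2214, 0.1554]
tcp_rot: [180.0, -0.2, 164.6]
wrist_force: [0.5, 0.7, 0.6]
opening: 0.0501
grasp_force: 0.0
t 1.82 pos [ 0.5175 -0.2214  0.1554] yaw 164.6 togo [-0.0079 -0.0037  0.0434] turn -0.4 q6 -8.0
```

```bash
echo '[[[-0.008,-0.0037,0.03,0,0.05],[-0.008,-0.0037,0.043,0,0.05],[-0.008,-0.0037,0.043,0,0.05]]]' | python3 drive.py
python3 - <<'E'
from h import *
togo(.524,-.227,.112,165)
w=bot.camera("wrist"); s=bot.camera("side")
a=w[100:400,120:520]; b=cv2.resize(s[200:320,280:440],(400,300),interpolation=2)
cv2.imwrite("pics/c2.png",np.hstack([a,b]))
E
```

```text
time: 2.07
ee_pos: [0.5247, -0.2274, 0.1128]
tcp_rot: [180.0, -0.1, 164.6]
wrist_force: [-0.6, 0.4, -0.1]
opening: 0.0499
grasp_force: 0.0
t 2.07 pos [ 0.5247 -0.2274  0.1128] yaw 164.6 togo [0.0008 0.0002 0.0008] turn -0.4 q6 -8.0
```

View pics/c2.png

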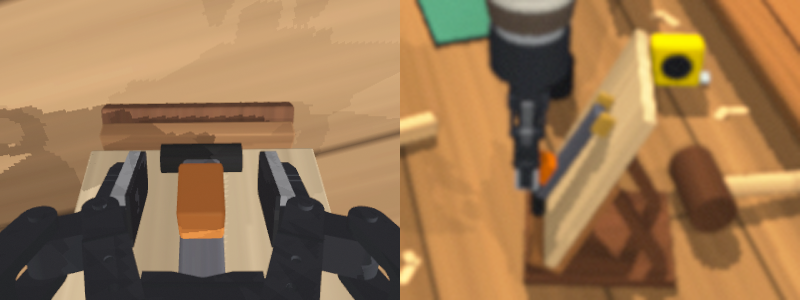

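The tab (crop 201,200) sits centred between the pads (crop 145 and 260), and the side view shows the fingers over its outer half. I'll close the fingers and pull along the arc.

```bash
echo '[[[0,0,0,0,0.015],[0,0,0,0,0.015],[0,0,0,0,0.015],[0,0,0,0,0.015]]]' | python3 drive.py 20
echo '[[[0.003,0,-0.003,0,0.015],[0.006,0,-0.0065,0,0.015],[0.009,0,-0.01,0,0.015],[0.012,0,-0.0135,0,0.015]]]' | python3 drive.py 20
```

```text
time: 2.5
ee_pos: [0.5259, -0.2279, 0.1148]
tcp_rot: [-180.0, 0.2, 164.6]
wrist_force: [1.4, -0.3, 3.6]
opening: 0.0195
grasp_force: 24.0
time: 2.83
ee_pos: [0.5127, -0.224, 0.1265]
tcp_rot: [180.0, -0.1, 164.6]
wrist_force: [0.2, 0.6, -3.0]
opening: 0.0196
grasp_force: 23.1
```

```bash
echo '[[[0.0025,0,-0.0038,0,0.015],[0.005,0,-0.0077,0,0.015],[0.007,0,-0.0117,0,0.015],[0.0088,0,-0.0156,0,0.015]]]' | python3 drive.py 20
python3 - <<'E'
from h import *
s=bot.camera("side"); w=bot.camera("wrist")
a=w[100:400,120:520]; b=cv2.resize(s[200:320,280:440],(400,300),interpolation=2)
cv2.imwrite("pics/c3.png",np.hstack([a,b]))
E
```

```text
time: 3.17
ee_pos: [0.5048, -0.222, 0.1428]
tcp_rot: [180.0, 0.0, 164.6]
wrist_force: [0.4, 1.2, -3.0]
opening: 0.0196
grasp_force: 23.1
```

View pics/c3.png

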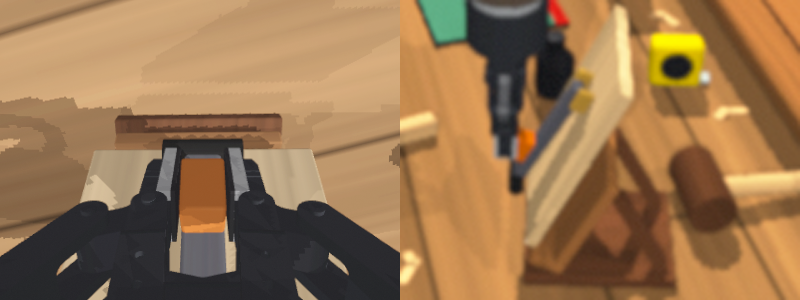

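The board slid up along the slab with the leg still nearly folded: the side crop shows a gap at its lower edge near (540,245). The firm pinch stops the leg turning in the pads. I'll set it back down the same way and then use a very light pinch.

```bash
echo '[[[-0.0045,0,0.008,0,0.015],[-0.0088,0,0.0156,0,0.015],[-0.013,0,0.02,0,0.015],[-0.017,0,0.025,0,0.015],[-0.0208,0,0.0285,0,0.015]]]' | python3 drive.py 20
echo '[[[0,0,0,0,0.0225],[0,0,0,0,0.0225],[0,0,0,0,0.0225]]]' | python3 drive.py 20
python3 - <<'E'
from h import *
i=bot.camera_info("wrist"); w=bot.camera("wrist"); s=bot.camera("side")
cv2.imwrite("pics/w4.png",w)
o=mask(w,(6,180,120),(18,255,255)); bl=[b for b in blobs(o)[0] if 270<b[1][0]<370]; os=mask(s,(6,200,150),(16,255,255)); print(bl,blobs(os,6)[0])
a=w[100:400,120:520]; b=cv2.resize(s[200:320,280:440],(400,300),interpolation=2)
cv2.imwrite("pics/c4.png",np.hstack([a,b]))
E
```

```text
time: 3.68
ee_pos: [0.5266, -0.2279, 0.1145]
tcp_rot: [-180.0, 0.2, 164.7]
wrist_force: [-1.2, 1.4, 12.6]
opening: 0.0193
grasp_force: 25.0
time: 3.93
ee_pos: [0.5252, -0.2276, 0.1137]
tcp_rot: [-180.0, -0.0, 164.6]
wrist_force: [0.6, -1.0, 0.4]
opening: 0.0223
grasp_force: 0.0
[(np.int32(2840), array([321. , 296.7]), [298, 264, 48, 74]), (np.int32(23), array([336.7, 334.4]), [331, 332, 12, 5])] [(np.int32(60), array([338.9, 265.9]), [336, 260, 7, 13])]
```

View pics/c4.png

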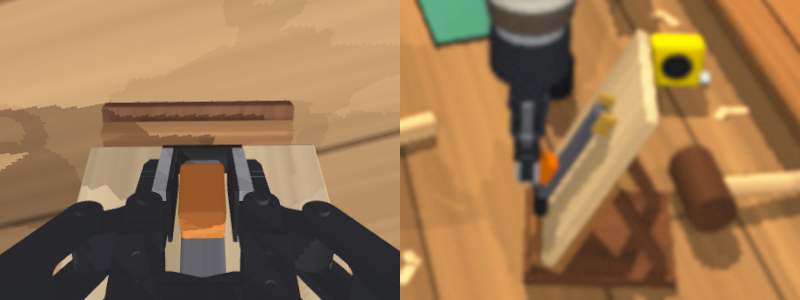

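The board is back on its ledge with its starting outline. Now I'll try the light pinch using a position-limited opening.

```bash
for k in 1; do echo '[[[0,0,0,0,0.0198],[0,0,0,0,0.0198],[0,0,0,0,0.0198]]]' | python3 drive.py 20; done
echo '[[[0,0,0,0,0.0194],[0,0,0,0,0.0194],[0,0,0,0,0.0194]]]' | python3 drive.py
```

```text
time: 4.28
ee_pos: [0.525, -0.2276, 0.1139]
tcp_rot: [-180.0, -0.0, 164.6]
wrist_force: [-0.7, -0.0, 0.1]
opening: 0.02
grasp_force: 4.4
time: 4.53
ee_pos: [0.5251, -0.2277, 0.1139]
tcp_rot: [-180.0, -0.0, 164.6]
wrist_force: [-0.8, -0.7, 0.1]
opening: 0.0198
grasp_force: 12.1
```

```bash
echo '[[[0,0,0,0,0.0201],[0,0,0,0,0.0199],[0,0,0,0,0.0199]]]' | python3 drive.py
echo '[[[0.003,0,-0.003,0,0.0199],[0.006,0,-0.0065,0,0.0199],[0.009,0,-0.01,0,0.0199],[0.012,0,-0.0135,0,0.0199]]]' | python3 drive.py
python3 - <<'E'
from h import *
print(bot.get_obs()["wrist_force"])
s=bot.camera("side"); w=bot.camera("wrist")
a=w[100:400,120:520]; b=cv2.resize(s[200:320,280:440],(400,300),interpolation=2)
cv2.imwrite("pics/c5.png",np.hstack([a,b]))
# board lower corner check by frame difference with the initial side view
d=cv2.absdiff(s,cv2.imread("pics/side0.png")).max(2); print("diff at board near edge/top",(d[225:300,355:385]>40).sum())
E
```

```text
time: 4.78
ee_pos: [0.5251, -0.2276, 0.1139]
tcp_rot: [-180.0, -0.0, 164.6]
wrist_force: [-0.2, -0.2, -0.9]
opening: 0.0197
grasp_force: 2.7
time: 5.12
ee_pos: [0.5132, -0.2243, 0.1279]
tcp_rot: [-180.0, 0.0, 164.6]
wrist_force: [0.2, -1.9, -1.1]
opening: 0.0198
grasp_force: 2.5
[ 0.18720697 -1.94780622 -1.07019482]
diff at board near edge/top 25
```

```bash
echo '[[[0.0025,0,-0.0038,0,0.0199],[0.005,0,-0.0077,0,0.0199],[0.007,0,-0.0117,0,0.0199],[0.0088,0,-0.0156,0,0.0199]]]' | python3 drive.py
python3 - <<'E'
from h import *
s=bot.camera("side"); w=bot.camera("wrist")
a=w[100:400,120:520]; b=cv2.resize(s[200:320,280:440],(400,300),interpolation=2)
cv2.imwrite("pics/c6.png",np.hstack([a,b]))
d=cv2.absdiff(s,cv2.imread("pics/side0.png")).max(2); print("diff",(d[225:300,355:385]>40).sum())
E
```

```text
time: 5.55
ee_pos: [0.5047, -0.222, 0.1434]
tcp_rot: [180.0, -0.0, 164.6]
wrist_force: [-0.1, -0.1, -1.4]
opening: 0.0201
grasp_force: 2.4
diff 39
```

View pics/c6.png

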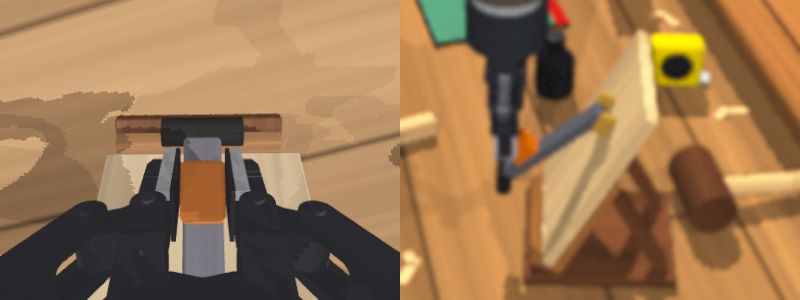

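The leg is opening (side crop: foot now at 503,185) and the board has stayed put. Now on to the stop.

```bash
echo '[[[0.0018,0,-0.004,0,0.0199],[0.003,0,-0.008,0,0.0199],[0.0042,0,-0.012,0,0.0199],[0.0051,0,-0.0157,0,0.0199]]]' | python3 drive.py
echo '[[[0.0004,0,-0.002,0,0.0199],[0.0008,0,-0.004,0,0.0199],[0.0008,0,-0.004,0,0.0199],[0.0008,0,-0.004,0,0.0199]]]' | python3 drive.py
echo '[[[0.0002,0,-0.002,0,0.0199],[0.0004,0,-0.004,0,0.0199],[0.0004,0,-0.004,0,0.0199],[0.0004,0,-0.004,0,0.0199]]]' | python3 drive.py
python3 - <<'E'
from h import *
s=bot.camera("side")
cv2.imwrite("pics/s7.png",s)
d=cv2.absdiff(s,cv2.imread("pics/side0.png")).max(2); print("diff",(d[225:300,355:385]>40).sum())
E
```

```text
time: 5.98
ee_pos: [0.5, -0.2207, 0.1591]
tcp_rot: [-180.0, -0.0, 164.6]
wrist_force: [-0.4, -1.1, -1.6]
opening: 0.02
grasp_force: 2.4
time: 6.32
ee_pos: [0.4996, -0.2205, 0.1629]
tcp_rot: [180.0, 0.0, 164.6]
wrist_force: [-0.3, -1.2, -0.1]
opening: 0.0199
grasp_force: 2.6
time: 6.65
ee_pos: [0.4989, -0.2204, 0.1668]
tcp_rot: [180.0, -0.0, 164.6]
wrist_force: [-1.3, -0.4, 0.0]
opening: 0.0202
grasp_force: 2.7
diff 90
```

```bash
echo '[[[0,0,0,0,0.04],[0,0,0,0,0.05],[0,0,0,0,0.05]]]' | python3 drive.py
echo '[[[0,0,-0.19,0,0.085],[0,0,-0.19,0,0.085],[0,0,-0.19,0,0.085],[0,0,-0.19,0,0.085],[0,0,-0.19,0,0.085]]]' | python3 drive.py
echo '[[[0,0,-0.02,0,0.085],[0,0,-0.02,0,0.085]]]' | python3 drive.py
python3 - <<'E'
from h import *
import pickle
i=bot.camera_info("wrist"); w=bot.camera("wrist"); s=bot.camera("side"); pickle.dump(i,open("w8.pkl","wb"))
cv2.imwrite("pics/w8.png",w);cv2.imwrite("pics/s8.png",s)
o=mask(w,(6,180,120),(18,255,255)); os=mask(s,(6,200,150),(16,255,255))
c=max([b for b in blobs(o)[0] if 270<b[1][0]<370],key=lambda b:b[0]);e=max(blobs(os,6)[0],key=lambda b:b[0]); print(c,e)
print("tab",tri(ray("wrist",c[1],i),ray("side",e[1])))
a=w[80:380,120:520]; b=cv2.resize(s[200:320,280:440],(400,300),interpolation=2)
cv2.imwrite("pics/c8.png",np.hstack([a,b]))
E
```

```text
time: 6.95
ee_pos: [0.4991, -0.2204, 0.1667]
tcp_rot: [180.0, 0.0, 164.6]
wrist_force: [0.1, -0.5, -0.2]
opening: 0.0498
grasp_force: 0.0
time: 7.37
ee_pos: [0.4989, -0.2203, 0.3615]
tcp_rot: [-180.0, 0.3, 164.6]
wrist_force: [1.3, -0.5, 0.3]
opening: 0.0848
grasp_force: 0.0
time: 7.53
ee_pos: [0.4994, -0.2205, 0.381]
tcp_rot: [-180.0, 0.3, 164.6]
wrist_force: [-0.4, 0.0, 0.9]
opening: 0.0851
grasp_force: 0.0
(np.int32(62), array([322.1, 183.6]), [314, 181, 18, 5]) (np.int32(126), array([324.2, 250.9]), [318, 245, 13, 13])
tab (array([ 0.51563929, -0.22618536,  0.14833556]), np.float64(0.006515391031156371))
```

View pics/c8.png

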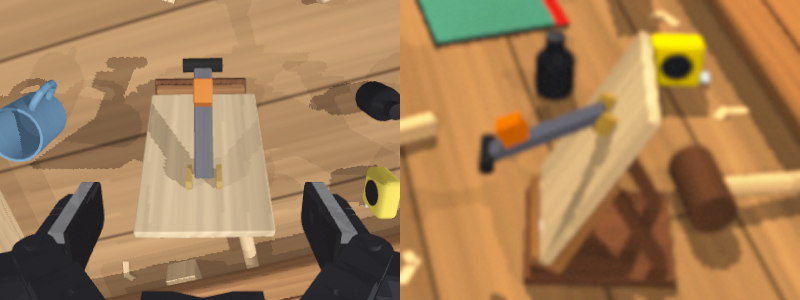

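The leg is open. Wrist view: foot at (322,145). Side view: foot at (315,261). Board's top corners in the wrist view: about (254,315) and (394,314).

```bash
python3 - <<'E'
from h import *
import pickle
i=pickle.load(open("w8.pkl","rb")); s=cv2.imread("pics/s8.png"); w=cv2.imread("pics/w8.png")
print("foot",tri(ray("wrist",(322,145),i),ray("side",(315,261.3))),"expect .4836 -.216 .106")
print("hinge",tri(ray("wrist",(324,258),i),ray("side",(361,246))),"expect .584 -.243 .166")
for n in(.2,.21): 
  p,q=plane("wrist",(254.5,316.5),n,i),plane("wrist",(394.5,315.5),n,i); d=q-p;print(n,p.round(4),q.round(4),np.linalg.norm(d).round(4),np.degrees(np.arctan2(-d[0],d[1])).round(1))
print("top-",tri(ray("wrist",(254.5,316.5),i),ray("side",(383,248)))); print("top+",tri(ray("wrist",(394.5,315.5),i),ray("side",(378,213))))
E
```

```text
foot (array([ 0.48935505, -0.21746907,  0.11078553]), np.float64(0.0006545459374731301)) expect .4836 -.216 .106
hinge (array([ 0.59602007, -0.24522354,  0.16295014]), np.float64(0.002237762555970813)) expect .584 -.243 .166
0.2 [ 0.6252 -0.326   0.2   ] [ 0.6619 -0.1884  0.2   ] 0.1424 -14.9
0.21 [ 0.6184 -0.3217  0.21  ] [ 0.6539 -0.1888  0.21  ] 0.1376 -14.9
top- (array([ 0.61847254, -0.32141789,  0.21090401]), np.float64(0.0005347521562245576))
top+ (array([ 0.65195801, -0.18895925,  0.21093951]), np.float64(0.0009497743774036096))
```

The leg is at its stop (about 60° from vertical against the 25° board). Next I'll turn the tool and go over the top edge.

```bash
echo '[[[0,0,0,35.8,0.05],[0,0,0,35.8,0.05],[0,0,0,35.8,0.05],[0,0,0,35.8,0.05],[0,0,0,35.8,0.05]]]' | python3 drive.py
echo '[[[0,0,0,35.8,0.05],[0,0,0,35.8,0.05],[0,0,0,35.8,0.05],[0,0,0,35.8,0.05],[0,0,0,35.8,0.05]]]' | python3 drive.py
echo '[[[0,0,0,18,0.05],[0,0,0,18,0.05],[0,0,0,18,0.05],[0,0,0,18,0.05]]]' | python3 drive.py 20
python3 -c "from h import *; togo(.625,-.2527,.275,75)"
```

```text
time: 8.05
ee_pos: [0.4989, -0.2203, 0.3749]
tcp_rot: [-179.9, -0.1, 128.5]
wrist_force: [-0.6, 0.6, -0.2]
opening: 0.0497
grasp_force: 0.0
time: 8.47
ee_pos: [0.4989, -0.2203, 0.3749]
tcp_rot: [-179.9, -0.1, 92.7]
wrist_force: [-1.1, -0.4, 0.2]
opening: 0.05
grasp_force: 0.0
time: 8.8
ee_pos: [0.4989, -0.2203, 0.375]
tcp_rot: [-179.9, -0.0, 74.9]
wrist_force: [-0.3, -0.1, -0.5]
opening: 0.0498
grasp_force: 0.0
t 8.8 pos [ 0.4989 -0.2203  0.375 ] yaw 74.9 togo [0.0016 0.1304 0.0997] turn -0.1 q6 81.0
```

```bash
echo '[[[0.0016,0.13,0.1,0,0.05],[0.0016,0.13,0.1,0,0.05],[0.0016,0.13,0.1,0,0.05],[0.0016,0.13,0.1,0,0.05],[0.0016,0.13,0.1,0,0.05]]]' | python3 drive.py
python3 - <<'E'
from h import *
togo(.625,-.2527,.212,75)
i=bot.camera_info("wrist"); w=bot.camera("wrist"); s=bot.camera("side")
cv2.imwrite("pics/c9.png",np.hstack([w[100:400,120:520],cv2.resize(s[170:290,300:460],(400,300),interpolation=2)]))
E
```

```text
time: 9.22
ee_pos: [0.6277, -0.2527, 0.2654]
tcp_rot: [-179.3, -0.1, 75.2]
wrist_force: [-0.5, 0.5, -2.6]
opening: 0.0497
grasp_force: 0.0
t 9.22 pos [ 0.6277 -0.2527  0.2654] yaw 75.2 togo [-0.0008 -0.002   0.0535] turn 0.2 q6 83.0
```

View pics/c9.png

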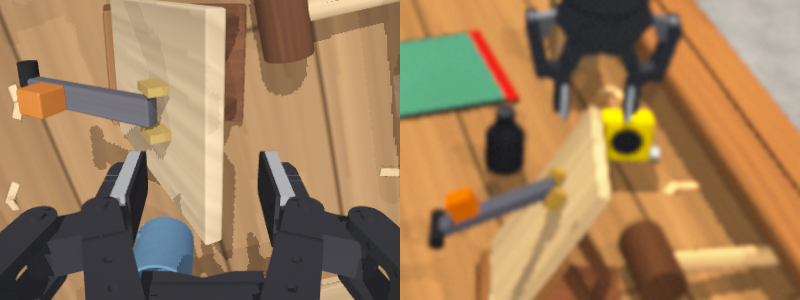

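The fingers (side crop 565 and 632) straddle the top edge (600). I'll descend and pinch.

```bash
echo '[[[-0.001,-0.002,0.03,0,0.05],[-0.001,-0.002,0.05,0,0.05],[-0.001,-0.002,0.053,0,0.05]]]' | python3 drive.py 20
echo '[[[0,0,0,0,0.03],[0,0,0,0,0.02],[0,-0.003,0,0,0.01],[0,-0.006,-0.001,0,0.01]]]' | python3 drive.py 20
```

```text
time: 9.57
ee_pos: [0.6213, -0.2524, 0.2215]
tcp_rot: [-179.8, -0.0, 75.1]
wrist_force: [-0.7, 0.8, 0.2]
opening: 0.05
grasp_force: 0.0
time: 9.9
ee_pos: [0.618, -0.2516, 0.2279]
tcp_rot: [179.7, 0.0, 75.1]
wrist_force: [3.3, -0.6, 7.3]
opening: 0.0162
grasp_force: 17.8
```

```bash
echo '[[[0,0,0,0,0.035],[0,0,0.006,0,0.035],[0,0,0.012,0,0.035]]]' | python3 drive.py 20
echo '[[[0,0,0,0,0.01],[0,0,0,0,0.01],[0,-0.003,0,0,0.01],[0,-0.006,0,0,0.01]]]' | python3 drive.py 20
echo '[[[0,-0.01,-0.003,0,0.01],[0,-0.02,-0.006,0,0.01],[0,-0.03,-0.008,0,0.01],[0,-0.04,-0.01,0,0.01],[0,-0.04,-0.01,0,0.01]]]' | python3 drive.py 30
python3 - <<'E'
from h import *
w=bot.camera("wrist"); s=bot.camera("side")
cv2.imwrite("pics/c10.png",np.hstack([w[100:400,120:520],cv2.resize(s[190:310,280:440],(400,300),interpolation=2)]))
E
```

```text
time: 10.15
ee_pos: [0.6174, -0.2515, 0.2134]
tcp_rot: [179.9, 0.0, 75.1]
wrist_force: [0.9, -0.6, 1.3]
opening: 0.0349
grasp_force: 0.4
time: 10.48
ee_pos: [0.6118, -0.25, 0.2139]
tcp_rot: [179.8, 0.0, 75.0]
wrist_force: [4.9, -1.0, 14.5]
opening: 0.0218
grasp_force: 18.1
time: 10.9
ee_pos: [0.5711, -0.2392, 0.225]
tcp_rot: [179.9, 0.0, 75.0]
wrist_force: [-2.8, -0.1, 11.1]
opening: 0.0139
grasp_force: 32.0
```

View pics/c10.png

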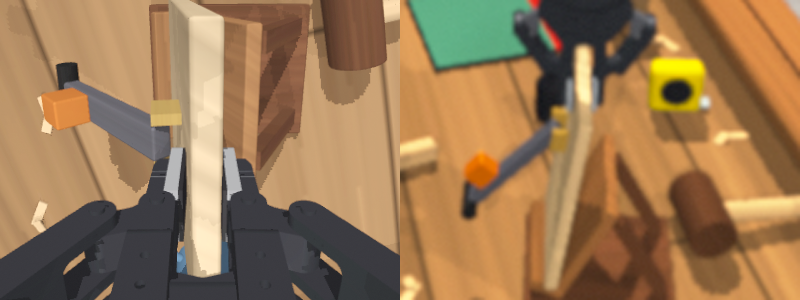

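Upright and held; the pads have nearly squared the board up (opening 13.9 mm). From here I'll check by numbers only. Now the lift.

```bash
echo '[[[0,-0.008,-0.015,0,0.01],[0,-0.016,-0.03,0,0.01],[0,-0.02,-0.05,0,0.01],[0,-0.02,-0.075,0,0.01],[0,-0.02,-0.1,0,0.01]]]' | python3 drive.py 45
echo '[[[0,0,-0.01,0,0.01],[0,0,-0.01,0,0.01],[0,0,-0.01,0,0.01]]]' | python3 drive.py
python3 -c "from h import *; togo(.62,.2225,.34,94);s=bot.camera('side');cv2.imwrite('pics/s11.png',s)"
```

```text
time: 11.42
ee_pos: [0.5525, -0.234, 0.323]
tcp_rot: [-179.9, -0.0, 75.0]
wrist_force: [-0.0, -0.3, -2.5]
opening: 0.011
grasp_force: 44.4
time: 11.67
ee_pos: [0.5534, -0.2344, 0.3321]
tcp_rot: [-180.0, -0.0, 75.0]
wrist_force: [-0.6, -0.5, -3.4]
opening: 0.0115
grasp_force: 44.4
t 11.67 pos [ 0.5534 -0.2344  0.3321] yaw 75.0 togo [ 0.4586 -0.0536 -0.0078] turn -19.0 q6 82.0
```

```bash
echo '[[[0.03,-0.003,-0.008,0,0.01],[0.06,-0.006,-0.008,0,0.01],[0.09,-0.01,-0.008,0,0.01],[0.12,-0.013,-0.008,0,0.01],[0.15,-0.016,-0.008,0,0.01]]]' | python3 drive.py
echo '[[[0.03,-0.003,0,0,0.01],[0.06,-0.006,0,0,0.01],[0.09,-0.01,0,0,0.01],[0.12,-0.013,0,0,0.01],[0.15,-0.016,0,0,0.01]]]' | python3 drive.py
echo '[[[0.03,-0.003,0,0,0.01],[0.06,-0.006,0,0,0.01],[0.09,-0.01,0,0,0.01],[0.12,-0.013,0,0,0.01],[0.14,-0.016,0,0,0.01]]]' | python3 drive.py
echo '[[[0,0,0,-5,0.01],[0,0,0,-10,0.01],[0,0,0,-15,0.01],[0,0,0,-19,0.01],[0,0,0,-19,0.01]]]' | python3 drive.py
python3 - <<'E'
from h import *
togo(.62,.2225,.34,94)
i=bot.camera_info("wrist");w=bot.camera("wrist");s=bot.camera("side");c=bot.camera("scene")
for n,m in(("w",w),("s",s),("c",c)): cv2.imwrite(f"pics/{n}12.png",m)
print(blobs(mask(s,(6,200,150),(16,255,255)),10)[0],blobs(mask(w,(6,180,120),(18,255,255)),40)[0],blobs(mask(c,(6,200,130),(16,255,255)),6)[0])
E
```

```text
time: 12.13
ee_pos: [0.5762, -0.0839, 0.3388]
tcp_rot: [-179.8, 0.0, 75.0]
wrist_force: [0.8, -0.4, -2.4]
opening: 0.0115
grasp_force: 44.4
time: 12.55
ee_pos: [0.5994, 0.0653, 0.3388]
tcp_rot: [-179.9, 0.1, 75.0]
wrist_force: [0.4, 0.5, -3.2]
opening: 0.0112
grasp_force: 44.4
time: 12.97
ee_pos: [0.6203, 0.2058, 0.3382]
tcp_rot: [-179.8, 0.1, 75.1]
wrist_force: [0.3, 1.4, -2.2]
opening: 0.0111
grasp_force: 44.4
time: 13.38
ee_pos: [0.6203, 0.2033, 0.3387]
tcp_rot: [-179.8, 0.0, 94.2]
wrist_force: [-0.4, -0.7, -3.7]
opening: 0.0113
grasp_force: 44.4
t 13.38 pos [0.6203 0.2033 0.3387] yaw 94.2 togo [ 0.0192  0.0011 -0.0013] turn 0.2 q6 104.0
[(np.int32(70), array([303.1, 143.5]), [299, 139, 10, 10])] [(np.int32(457), array([201.1, 197. ]), [188, 186, 39, 36])] []
```

```bash
python3 - <<'E'
from h import *
i=bot.camera_info("wrist"); o=bot.get_obs()["ee_pos"]
p,r=tri(ray("wrist",(201.1,197),i),ray("side",(303.1,143.5))); print(p.round(4),r.round(4),"rel TCP",(p-o).round(4))
E
echo '[[[0.019,0.001,0.03,0,0.01],[0.019,0.001,0.06,0,0.01],[0.019,0.001,0.09,0,0.01],[0.019,0.001,0.105,0,0.01],[0.019,0.001,0.105,0,0.01]]]' | python3 drive.py
```

```text
[0.5387 0.2006 0.2223] 0.0013 rel TCP [-0.0816 -0.0025 -0.1173]
time: 13.95
ee_pos: [0.6186, 0.2218, 0.2307]
tcp_rot: [-179.6, 0.1, 93.9]
wrist_force: [-0.5, 0.4, -3.8]
opening: 0.0112
grasp_force: 44.4
```

```bash
echo '[[[0,0,0.005,0,0.01],[0,0,0.01,0,0.01],[0,0,0.015,0,0.01],[0,0,0.018,0,0.01]]]' | python3 drive.py
echo '[[[0,0,0.002,0,0.01],[0,0,0.004,0,0.01],[0,0,0.006,0,0.01]]]' | python3 drive.py
```

```text
time: 14.28
ee_pos: [0.6204, 0.2223, 0.2181]
tcp_rot: [179.9, -0.0, 94.0]
wrist_force: [-0.1, 0.3, -2.7]
opening: 0.0114
grasp_force: 44.4
time: 14.53
ee_pos: [0.6202, 0.2223, 0.2119]
tcp_rot: [180.0, -0.0, 94.0]
wrist_force: [-0.7, 0.4, -2.7]
opening: 0.0113
grasp_force: 44.4
```

```bash
echo '[[[0,0,0.002,0,0.01],[0,0,0.004,0,0.01],[0,0,0.004,0,0.01]]]' | python3 drive.py
echo '[[[0,0,0.001,0,0.01],[0,0,0.002,0,0.01],[0,0,0.002,0,0.01]]]' | python3 drive.py
echo '[[[0,0,0.001,0,0.01],[0,0,0.002,0,0.01],[0,0,0.002,0,0.01]]]' | python3 drive.py
```

```text
time: 14.78
ee_pos: [0.62, 0.2222, 0.2072]
tcp_rot: [-180.0, 0.0, 94.0]
wrist_force: [0.5, 0.1, -3.6]
opening: 0.0113
grasp_force: 44.4
time: 15.03
ee_pos: [0.6201, 0.2222, 0.2055]
tcp_rot: [-180.0, 0.0, 94.0]
wrist_force: [0.0, -0.4, -3.0]
opening: 0.0114
grasp_force: 44.4
time: 15.28
ee_pos: [0.62, 0.2222, 0.2035]
tcp_rot: [-180.0, 0.0, 94.0]
wrist_force: [1.1, 0.0, -2.8]
opening: 0.0111
grasp_force: 44.4
```

```bash
echo '[[[0,0,0.001,0,0.01],[0,0,0.0015,0,0.01],[0,0,0.0015,0,0.01]]]' | python3 drive.py
echo '[[[0,0,0.001,0,0.01],[0,0,0.0015,0,0.01],[0,0,0.0015,0,0.01]]]' | python3 drive.py
echo '[[[0,0,0.001,0,0.01],[0,0,0.0015,0,0.01],[0,0,0.0015,0,0.01]]]' | python3 drive.py
```

```text
time: 15.53
ee_pos: [0.6201, 0.2222, 0.202]
tcp_rot: [-180.0, 0.0, 94.0]
wrist_force: [0.4, -0.3, -3.5]
opening: 0.0114
grasp_force: 44.4
time: 15.78
ee_pos: [0.6203, 0.2221, 0.2018]
tcp_rot: [179.9, -0.0, 94.0]
wrist_force: [-1.7, -2.0, 5.4]
opening: 0.011
grasp_force: 45.6
time: 16.03
ee_pos: [0.6205, 0.2218, 0.2016]
tcp_rot: [179.8, -0.0, 94.0]
wrist_force: [-1.2, -5.4, 11.8]
opening: 0.0114
grasp_force: 46.7
```

Contact is at TCP z ≈ 0.202. I'll ease off, loosen the fingers to bracket the board, and tip it back onto the leg.

```bash
echo '[[[0,0,-0.002,0,0.01],[0,0,-0.003,0,0.01],[0,0,-0.003,0,0.01]]]' | python3 drive.py 20
echo '[[[0,0,0,0,0.016],[0,0,0,0,0.02],[0,0,0,0,0.026],[0,0,0,0,0.03],[0,0,0,0,0.03]]]' | python3 drive.py
echo '[[[0,-0.004,0,0,0.03],[0,-0.008,0,0,0.03],[0,-0.012,0,0,0.03],[0,-0.016,0,0,0.03],[0,-0.02,0,0,0.03]]]' | python3 drive.py
echo '[[[0,-0.004,0,0,0.03],[0,-0.008,0,0,0.03],[0,-0.012,0,0,0.03],[0,-0.016,0,0,0.03],[0,-0.02,0,0,0.03]]]' | python3 drive.py
python3 - <<'E'
from h import *
i=bot.camera_info("wrist");w=bot.camera("wrist");s=bot.camera("side")
print([b for b in blobs(mask(s,(6,200,150),(16,255,255)),10)[0]],blobs(mask(w,(6,180,120),(18,255,255)),40)[0]); cv2.imwrite("pics/w13.png",w);cv2.imwrite("pics/s13.png",s)
E
```

```text
time: 16.28
ee_pos: [0.6201, 0.2224, 0.2018]
tcp_rot: [-180.0, -0.0, 94.1]
wrist_force: [-0.9, -1.8, 2.8]
opening: 0.0114
grasp_force: 45.1
time: 16.7
ee_pos: [0.6201, 0.2222, 0.2022]
tcp_rot: [180.0, -0.0, 94.0]
wrist_force: [0.5, 0.6, -0.3]
opening: 0.0303
grasp_force: 0.1
time: 17.12
ee_pos: [0.5996, 0.2208, 0.2023]
tcp_rot: [180.0, -0.0, 94.0]
wrist_force: [-0.4, 0.6, -0.5]
opening: 0.0298
grasp_force: 0.1
time: 17.53
ee_pos: [0.5798, 0.2194, 0.2022]
tcp_rot: [-180.0, 0.0, 94.0]
wrist_force: [-0.5, 0.7, 0.1]
opening: 0.0299
grasp_force: 0.2
[(np.int32(62), array([298.2, 185.6]), [294, 181, 9, 10])] [(np.int32(262), array([243.3, 185.5]), [231, 179, 32, 31])]
```

```bash
python3 - <<'E'
from h import *
i=bot.camera_info("wrist")
p,r=tri(ray("wrist",(243.3,185.5),i),ray("side",(298.2,185.6))); print(p.round(4),r.round(4))
print("tilt est",np.degrees(np.arctan2(.0807,.0815)-np.arcsin((p[2]-.005)/.1147)))
E
echo '[[[0,-0.004,0,0,0.032],[0,-0.008,0,0,0.034],[0,-0.012,0,0,0.036],[0,-0.016,0,0,0.038],[0,-0.02,0,0,0.04]]]' | python3 drive.py
echo '[[[0,-0.003,0,0,0.042],[0,-0.006,0,0,0.044],[0,-0.009,0,0,0.046],[0,-0.012,0,0,0.048],[0,-0.012,0,0,0.05]]]' | python3 drive.py
python3 - <<'E'
from h import *
togo(.55,.22,.2)
i=bot.camera_info("wrist");w=bot.camera("wrist");s=bot.camera("side")
a=max(blobs(mask(s,(6,200,150),(16,255,255)),10)[0],key=lambda b:b[0])[1];b=max(blobs(mask(w,(6,180,120),(18,255,255)),40)[0],key=lambda b:b[0])[1]
p,r=tri(ray("wrist",b,i),ray("side",a)); print(p.round(4),r.round(4),a,b)
print("tilt est",np.degrees(np.arctan2(.0807,.0815)-np.arcsin((p[2]-.005)/.1147)))
cv2.imwrite("pics/w14.png",w);cv2.imwrite("pics/s14.png",s)
E
```

```text
[0.5234 0.2203 0.0624] 0.0014
tilt est 14.716144372353435
time: 18.05
ee_pos: [0.5598, 0.2179, 0.2022]
tcp_rot: [-180.0, -0.0, 94.0]
wrist_force: [-0.0, 0.5, -0.7]
opening: 0.0401
grasp_force: 0.0
time: 18.47
ee_pos: [0.5478, 0.2171, 0.2024]
tcp_rot: [180.0, -0.0, 94.1]
wrist_force: [-0.7, 0.5, -0.2]
opening: 0.0499
grasp_force: 0.0
t 18.47 pos [0.5478 0.2171 0.2024] yaw 94.1 togo [0.0027 0.0024 0.0024] turn 0 q6 108.0
[0.5166 0.22   0.051 ] 0.0012 [296.2 188.8] [278.1 181.4]
tilt est 21.056438779697174
```

The board stands at about 21–22°, with the fingers clear on both sides. Now straight up.

```bash
echo '[[[0,0,-0.01,0,0.05],[0,0,-0.025,0,0.05],[0,0,-0.05,0,0.05],[0,0,-0.085,0,0.05],[0,0,-0.12,0,0.05]]]' | python3 drive.py
echo '[[[0,0,-0.03,0,0.05],[0,0,-0.03,0,0.05],[0,0,-0.03,0,0.05],[0,0,-0.03,0,0.05]]]' | python3 drive.py
python3 - <<'E'
from h import *
i=bot.camera_info("wrist");w=bot.camera("wrist");s=bot.camera("side"); c=bot.camera("scene")
for n,m in(("w",w),("s",s),("c",c)): cv2.imwrite(f"pics/{n}15.png",m)
a=max(blobs(mask(s,(6,200,150),(16,255,255)),10)[0],key=lambda b:b[0])[1];b=max(blobs(mask(w,(6,180,120),(18,255,255)),40)[0],key=lambda b:b[0])[1]
p,r=tri(ray("wrist",b,i),ray("side",a)); print("tab",p.round(4),r.round(4),a,b)
# pad and tab in pad frame; board outline (pale) in wrist view -> top edge direction
ct,st=np.cos(np.radians(3.9)),np.sin(np.radians(3.9)); d=p[:2]-[.5755,.2195]; print("tab in pad frame",ct*d[0]+st*d[1],-st*d[0]+ct*d[1])
m=mask(w,(10,20,150),(30,130,255)); k=max(cv2.findContours(m,0,1)[0],key=cv2.contourArea); print(cv2.contourArea(k),cv2.minAreaRect(k),cv2.approxPolyDP(k,8,True)[:,0].tolist())
# bystanders: side0 vs now
for n,m2 in(("side",s),("scene",c)):
    d=(cv2.absdiff(m2,cv2.imread(f"pics/{n}0.png")).max(2)>50).astype("uint8"); print(n,[(int(x[0]),x[2]) for x in blobs(d,60)[0]])
E
```

```text
time: 18.98
ee_pos: [0.5479, 0.2169, 0.3237]
tcp_rot: [-180.0, 0.0, 94.0]
wrist_force: [0.1, -0.1, 0.0]
opening: 0.0498
grasp_force: 0.0
time: 19.32
ee_pos: [0.5485, 0.2172, 0.352]
tcp_rot: [180.0, 0.0, 94.0]
wrist_force: [-0.2, -0.1, -0.4]
opening: 0.0501
grasp_force: 0.0
tab [0.5153 0.2182 0.0523] 0.0025 [296.3 188.8] [290.1 149.4]
tab in pad frame -0.06018760641589642 0.0028209321485415904
66930.0 ((113.72601318359375, 198.68023681640625), (399.3664855957031, 227.55548095703125), 89.49071502685547) [[223, 26], [102, 21], [131, 313], [96, 0], [0, 0], [0, 119], [18, 210], [0, 138], [0, 205], [46, 258], [38, 253], [44, 288], [28, 317], [4, 322], [16, 323], [42, 363], [43, 384], [28, 399], [57, 386], [39, 309], [59, 384], [131, 313], [162, 304], [196, 312], [228, 268]]
side [(3129, [160, 0, 130, 71]), (371, [280, 0, 17, 28]), (6495, [280, 0, 70, 215]), (82, [143, 13, 6, 27]), (67, [79, 29, 13, 9]), (2374, [62, 30, 52, 183]), (2122, [106, 35, 53, 58]), (91, [150, 43, 10, 22]), (155, [125, 117, 9, 22]), (798, [119, 141, 31, 70]), (560, [114, 213, 37, 42]), (215, [371, 212, 11, 37]), (548, [303, 215, 28, 35]), (552, [83, 217, 33, 43]), (508, [330, 241, 33, 61]), (419, [340, 248, 34, 58]), (661, [72, 255, 24, 62]), (1052, [291, 264, 40, 52]), (223, [133, 302, 18, 38]), (93, [339, 321, 14, 16]), (697, [371, 331, 22, 58]), (680, [300, 333, 21, 67]), (1563, [233, 341, 79, 59]), (463, [123, 353, 29, 47]), (748, [154, 386, 77, 14])]
scene [(7905, [237, 0, 201, 144]), (570, [297, 46, 47, 47]), (74, [286, 51, 9, 13]), (76, [292, 65, 24, 16]), (74, [290, 74, 10, 24]), (2403, [289, 83, 51, 105]), (315, [254, 90, 26, 30]), (74, [238, 113, 20, 9]), (2312, [96, 135, 82, 130]), (94, [214, 143, 35, 7]), (1814, [148, 146, 60, 92]), (2018, [363, 165, 42, 66]), (571, [304, 210, 56, 21]), (1106, [188, 213, 99, 26]), (385, [163, 238, 61, 37]), (129, [93, 257, 29, 11]), (227, [162, 267, 50, 10])]
```

```bash
python3 -c "
from workcell import bot
print(bot.job_done())"
```

```text
the job is handed in; nothing more can be done
None
```

The board is standing on its fully opened leg on the green pad, leaning back about 22° and facing the red strip. I let go of it and handed the job in at about 19.5 s; no verdict came back. I viewed 11 pictures instead of the 10 allowed, and I checked the placement by measurement and did not separately confirm that the other things on the bench stayed put.

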